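# Seat a keyed LED light head in its sprung lamp base and hold it down

### The job

Take the black LED light head out of its grey parking block and push its keyed stem into the hub of the lamp base, turning the head until the key slips into the keyway, then keep pushing against the spring until the head's round flange is fully home on the rim of the hub. Finish while holding the head pressed fully home in the gripper, so that a colleague can tighten the clamp: do not let go. Leave the filter, the jar and the screwdriver where they are.

Things in the scene. Friction and masses are not known exactly. Their poses are not given: they have to be found in the camera images.
- head_center (a point): Centre of the black box of the loose LED light head (box 50 mm along x, 42 mm along y, 52 mm high; grasp across the flat 42 mm, along its y). z up; x towards the blue lamp window, fins 5 mm proud on -x; a red mark on top at the +x edge shows the key's side. Below the box a round flange, 54 mm diameter, 26 to 32 mm under this point. About 0.2 kg. Starts upright in the block, x within 50 degrees of world +x.
- stem_tip (a point): Tip of the head's round steel stem, 66 mm under the head's centre, same axes. Stem 20 mm diameter, 34 mm long up to the flange, last 4 mm tapered to 13 mm. A brass key 6 mm wide stands out on its +x side to 15 mm from the axis; it begins 8 mm above the tip and runs up to the flange, so the plain tip enters the hub first.
- hub_mouth (a point): Centre of the hub's mouth, 50 mm above the surface, on the fixed lamp base: aluminium hub about 54 mm across on a black disc 92 mm across, 8 mm high. z up along the bore, x towards the keyway. Bore 23 mm across. Key out of line: the flange stops 26 mm above the rim. Fully home: flange on the rim, head's centre 32 mm above this point, head's x along this x.
- keyway (a point): Top of the keyway, 14 mm from the bore's axis on the hub's +x side: a slot 9.5 mm wide, open at the top, out to 16.5 mm from the axis, running down the whole bore; red marks on the rim and on the black disc beyond it.
- plunger (a joint): Travel of the brass sprung pad inside the hub, m, growing downward: 0 free, 0.008 when the head is fully home (it could go to 0.010). The stem's tip meets it with the flange still 8 mm above the rim. The spring pushes up with about 4 N at first and 8 N when home: the head's own weight does not press it down, and it rises again if the head is let go.
- stand_top (a point): Centre of the top of the fixed grey parking block (85 x 85 mm, 45 mm high), in the middle of its 34 mm wide through-hole, z up. The head's flange rests on this top, the stem loose in the hole: at the start the head's centre is 32 mm above this point.
- filter: Bystander: round amber glass filter in a dark mount, 50 mm diameter, 8 mm high, lying flat; origin at the centre of its underside.
- jar: Bystander: small closed jar, 44 mm diameter, 60 mm high; origin at the centre of its underside.
- driver: Bystander: orange-handled screwdriver, about 150 mm long, lying on the surface beyond the other things, roughly across; its x runs along its length.
Mind the look-alikes: they are no part of the job. Leave any green look-alike of the part that bears head_center alone.

How it is judged (in metres and radians):
On the way, in this order (a step that is already met when the one before it is completed fails the run):
1. the head is drawn up out of the parking block (z of head_center in the frame of stand_top above 0.07 m), for 0.1 s.
2. the key has slipped into the keyway (z of head_center in the frame of hub_mouth below 0.048 m and horizontal distance between head_center and hub_mouth below 0.005 m and angle between the x axis of head_center and the x axis of hub_mouth, either way round below 0.25 rad), for 0.1 s.
At the end, for the whole second after the job is handed in: Fingers still on the head (over 2 N); flange within 2 mm of the hub rim, axis within 4 mm of the bore, upright within 0.08 rad, key side within 0.2 rad of the keyway, sprung pad pressed over 6 mm; filter, jar and screwdriver within 30 mm of their starts; all through the last second (z of head_center in the frame of hub_mouth below 0.034 m and horizontal distance between head_center and hub_mouth below 0.004 m and angle between the x axis of head_center and the x axis of hub_mouth, either way round below 0.2 rad and angle between head_center's own z axis and vertical below 0.08 rad and value of joint plunger above 0.006 m and contact force between the fingers and head above 2 N and distance of each of filter, jar, driver from where it was at the start of the episode below 0.03 m); the arm keeps its last pose, push and grip.
It fails at once if the filter is pushed more than 30 mm away (distance of filter from where it was at the start of the episode above 0.03 m).
It fails at once if the jar is pushed more than 30 mm away (distance of jar from where it was at the start of the episode above 0.03 m).
It fails at once if the driver is pushed more than 30 mm away (distance of driver from where it was at the start of the episode above 0.03 m).
It also fails if it takes over 42 s, if anything falls off the work surface, if the arm or the gripper's body presses on something with over 40 N, if the wrist force passes 120 N, or if a joint passes its speed limit or range.

### The arm

A 6-joint arm with a two-finger parallel gripper is mounted at the origin on the work surface. World frame = base frame: x ahead of the robot, y to its left, z up, the work surface at z = 0. Lengths are in mm, angles in degrees, forces in N, time in s.
With the tool pointing down it reaches from about 350 to 850 mm from the base axis. Payload 8.1 kg.
Tool frame: the origin (TCP) lies at the centre of the arm's flange, where the gripper is bolted on; the fingertips stand 173 mm ahead of it and the grasp point (between the pads) lies 155 mm ahead of it; z points along the fingers, y is the line along which they close (so a half turn about z gives the same grasp; the last joint's range is limited). The gripper opens to 85 mm and grips with 20 to 120 N. Pads are 22 mm wide; open, the fingers measure 114 mm over their backs; the gripper's body (76 mm by 85 mm) begins 54 mm behind the grasp point. The pads swing forward as they close: fully open they stand 13 mm farther back than shut.
Start: joints at [-72.387, 7.471, 85.268, -0, 87.261, -4.893], TCP at [229.686, -554.302, 404.692] pointing down, gripper open.
Joint ranges: [-169.43, 169.43], [-51.17, 129.36], [1.28, 143.12], [-76.62, 256.62], [0, 156.53], [-152.29, 152.29]. Speed limits (degrees/s): [136.94, 136.94, 159.86, 180, 180, 180].

### API

Orientations are given as [roll, pitch, yaw] about the fixed x, y, z axes, in that order (R = Rz(yaw) Ry(pitch) Rx(roll)).
In Python, from bench import * gives the robot as it stands.
- The arm moves only by the shell command python3 -m jog 'ROWS' [FORCE]. ROWS is text: rows parted by semicolons, each of 7 numbers parted by spaces: the shift along the tool's x, y, z scaled (see below), then the turn, a rotation vector about the tool's x, y, z scaled (see below), then the closure, from -1 (fully open) to 1 (shut). In form: tx ty tz wx wy wz hand; .... A call has 1 to 5 rows; each row shifts and turns the commanded pose from where the row before left it, along the tool's axes as they then stand; what a row does not reach is not made up. The controller multiplies each number of a shift by 0.1 m and each number of a turn by 60 degrees. A row lasts 1/8 s, in which the tool goes at most 62.5 mm and 10.7 degrees, less where a joint would pass 70% of its speed; a pose out of reach is approached as far as the arm can. A call with a number of a shift or a turn outside -1 to 1 is refused whole. A call with a gripper value outside its range is refused whole. The fingers move at their own pace and stop on an object; FORCE is the grip in N (left out, the last holds). Time passes only in rows, so rows that do not move let the fingers close. It gives the time, the measured TCP pose, the force, the opening and the grip force at its end, in the units of the state.
- sense(): the state, without advancing time (a new reading comes with each control period).
- snapshot(name): name is "scene" or "top"; returns a dict with "img" (400x640x3 uint8, red, green, blue), "fx", "fy", "cx", "cy" (pixels), "extrinsics" (4x4, takes a point from camera to world coordinates). Camera axes: x right, y down, z forward; pixel columns grow to the right and rows downward; lengths in mm; the calibration is good to about 2 mm. A picture is of the moment at which its call begins. There is no depth.
- hand_in(): hands the job in; it is judged then, once.
The state is a dict: "time": time; "joint_pos": joint angles; "qd": joint speeds; "joint_efforts": joint torques, N m; "tool_pos": TCP position; "tcp_rot": TCP orientation; "ft_force": force on the tool from outside, world axes, zero at the start; "wrist_torque": the same for the moment, N m; "finger_gap": finger opening in mm; "grip_force": force on a finger pad.
Only numpy, scipy, OpenCV 4.12 (cv2) and the standard library are available. Lean on these libraries where they do the work, as an engineer would, in place of code of your own. Each camera call takes 0.05 s, during which the arm holds its last target. There are 200 camera calls.

## Working session

There is one attempt and no reset: what is moved stays moved. The work goes in short steps, Python scripts to look and compute and a shell command to move; the robot and the scene stay as the last step left them, time stands still between calls to the robot, and variables do not carry over. Pictures are saved under pics/ and viewed, at most 10 in all, crops included, and the job is handed in when it is done.

```bash
mkdir -p pics; python3 - <<'E'
from bench import *
import cv2,pickle
s=sense();print(s)
for n in("scene","top"):
    d=snapshot(n);pickle.dump(d,open(n+"0.pkl","wb"));cv2.imwrite(f"pics/{n}0.png",d["img"][:,:,::-1]);print(n,d["fx"],d["fy"],d["cx"],d["cy"],d["extrinsics"])
E
```

```text
{'time': 0.0, 'joint_pos': array([-7.23862618e+01,  7.51517379e+00,  8.53279495e+01, -3.90495163e-04,
        8.72601942e+01, -4.89348241e+00]), 'qd': array([ 0.03479776,  0.01045847, -0.04010798,  0.07148534, -0.0178756 ,
       -0.03212033]), 'joint_efforts': array([ 3.55778420e-04, -5.69394922e+01, -5.00560427e+01, -4.11240180e-04,
        1.47759280e-02, -1.39430313e-06]), 'tool_pos': array([ 229.62891726, -554.08346463,  403.656191  ]), 'tcp_rot': array([-1.79897026e+02, -8.42476088e-03,  2.25072321e+01]), 'ft_force': array([-0.03194672,  0.27188379, -0.3559889 ]), 'wrist_torque': array([-0.01887902,  0.02266169,  0.05468212]), 'grip_force': 0.0, 'finger_gap': 85.65062854732912}
scene 441.3096850164473 441.3096850164473 318.19039930529556 201.66566045218835 [[-3.34125370e-02  7.73055261e-01 -6.33458101e-01  1.13056005e+03]
 [ 9.99429795e-01  2.27574580e-02 -2.49435793e-02  4.21767413e+01]
 [-4.86686903e-03 -6.33930329e-01 -7.73374846e-01  7.62061422e+02]
 [ 0.00000000e+00  0.00000000e+00  0.00000000e+00  1.00000000e+00]]
top 509.9549475891553 509.9549475891553 325.63440725827434 191.43953436194877 [[ 4.93764736e-03 -9.85507459e-01  1.69560220e-01  3.94315524e+02]
 [-9.99470562e-01 -1.03166866e-02 -3.08571102e-02  5.46586730e+01]
 [ 3.21592119e-02 -1.69318087e-01 -9.85036634e-01  1.10926675e+03]
 [ 0.00000000e+00  0.00000000e+00  0.00000000e+00  1.00000000e+00]]
```

View pics/scene0.png

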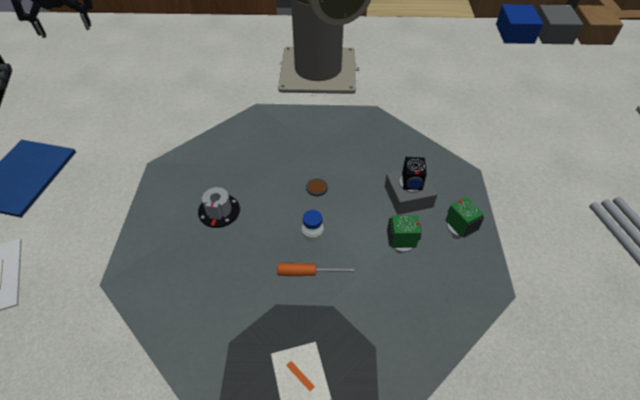

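View pics/top0.png

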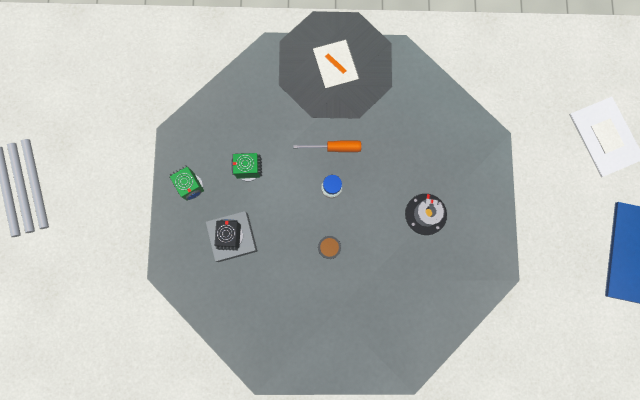

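The pictures show the black head in the grey block at scene (414,172) / top (228,235), and the hub at scene (216,203) / top (428,213). What could be taken for the head: the green boxes at top (246,165) and (186,182), which are decoys, and the black one at (228,235), which stands in the grey block. I choose the black one and check it with a close crop.

```bash
python3 - <<'E'
import cv2,pickle,numpy as np
t=pickle.load(open("top0.pkl","rb"))["img"];s=pickle.load(open("scene0.pkl","rb"))["img"]
def c(i,x,y,w=60,h=45):return cv2.resize(i[y:y+h,x:x+w],(400,300),interpolation=cv2.INTER_NEAREST)
o=np.vstack([np.hstack([c(t,200,213),c(t,398,191)]),np.hstack([c(s,384,150),c(s,188,185)])])
cv2.imwrite("pics/crop.png",o[:,:,::-1])
E
```

```text
(no output)
```

View pics/crop.png

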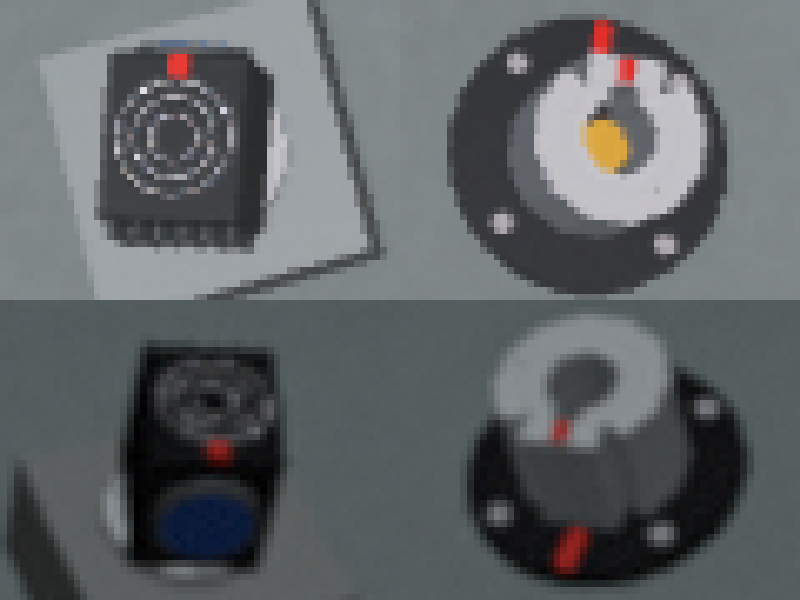

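The crop confirms the black head: red mark at top (226.6,222.9), so its x points nearly along world +x. The hub's red marks are at top (432,201) on the rim and (428,196) on the disc. Next I work out the positions.

```bash
cat > h.py <<'E'
import cv2,pickle,numpy as np
def ray(d,u,v,z):
    E=d["extrinsics"];r=E[:3,:3]@np.array([(u-d["cx"])/d["fx"],(v-d["cy"])/d["fy"],1]);o=E[:3,3]
    return (o+r*(z-o[2])/r[2])[:2]
def pix(d,p):
    E=d["extrinsics"];q=E[:3,:3].T@(np.array(p,float)-E[:3,3]);return q[0]/q[2]*d["fx"]+d["cx"],q[1]/q[2]*d["fy"]+d["cy"]
def red(d,b):
    x,y,w,h=b;i=d["img"][y:y+h,x:x+w].astype(int);m=((i[...,0]>130)&(i[...,1]<80)&(i[...,2]<80)).astype('uint8')
    n,l,s,c=cv2.connectedComponentsWithStats(m);return [(s[k,4],c[k]+[x,y]) for k in range(1,n) if s[k,4]>2]
def blob(m,b,hull=True):
    c=max(cv2.findContours(m.astype('uint8'),cv2.RETR_EXTERNAL,cv2.CHAIN_APPROX_NONE)[0],key=cv2.contourArea)
    return cv2.convexHull(c)[:,0]+np.array(b[:2])
E
python3 - <<'E'
from h import *
t=pickle.load(open("top0.pkl","rb"));s=pickle.load(open("scene0.pkl","rb"))
def go(d,b,f):
    x,y,w,h=b;i=d["img"][y:y+h,x:x+w].astype(int);return blob(f(i),b)
def circ(d,h,z):
    p=np.array([ray(d,*q,z) for q in h],'float32');e=cv2.fitEllipse(p);return np.round(np.array(e[0]),1),np.round(e[1],1)
for n,d,hb,bb in(("top",t,(398,185,60,56),(205,213,40,45)),("scene",s,(188,182,60,50),(395,150,40,50))):
    disc=go(d,hb,lambda i:i.max(2)<(75 if n=="top" else 40)); print(n,"disc",circ(d,disc,8))
    rim=go(d,hb,lambda i:(i.min(2)>(190 if n=="top" else 125))); print("rim",circ(d,rim,50))
    for a,c in red(d,hb): print("red hub",a,c,ray(d,*c,50),ray(d,*c,8))
    for a,c in red(d,bb): print("red head",a,c,ray(d,*c,103))
x,y,w,h=b=(198,205,65,62);i=t["img"][y:y+h,x:x+w].astype(int)
blk=go(t,b,lambda i:(i.min(2)>140)|(i.max(2)<75)) 
print("block/head hull",[ray(t,*q,45).round(1) for q in cv2.boxPoints(cv2.minAreaRect(blk))])
bx=go(t,(210,215,30,35),lambda i:i.max(2)<62)
r=cv2.minAreaRect(bx);print("box",r,[ray(t,*q,103).round(1) for q in cv2.boxPoints(r)])
print("rings top",ray(t,226.3,233.7,103),"scene",ray(s,384+211/6.667,150+99/6.667,103))
E
```

```text
top disc (array([ 536.2, -199.2]), array([89.4, 90.6]))
rim (array([ 537. , -200.5]), array([50.6, 52.2]))
red hub 12 [427.91666667 195.83333333] [ 569.47489913 -195.4582955 ] [ 576.41998047 -205.37545063]
red hub 6 [431.5 201. ] [ 558.47101703 -202.7707721 ] [ 564.97979369 -212.97786744]
red head 13 [226.15384615 222.46153846] [503.4664062  218.90790646]
scene disc (array([ 543.1, -198.1]), array([87.7, 91.6]))
rim (array([ 539.3, -199.5]), array([49.9, 51.1]))
red hub 5 [211.4 204.2] [ 560.66937684 -202.56306219] [ 527.05513043 -216.99871538]
red hub 8 [213.   222.25] [ 607.08414875 -190.59852581] [ 576.2076162  -204.32846667]
red head 3 [416.33333333 171.66666667] [505.67482779 218.59535899]
block/head hull [array([512.2, 273.7]), array([535. , 191.4]), array([450.8, 166.8]), array([428.7, 248.2])]
box ((234.20919799804688, 235.03857421875), (13.751124382019043, 28.002992630004883), 15.64224624633789) [array([455.9, 221.7]), array([509. , 208.9]), array([501.9, 182.7]), array([448.9, 195.7])]
rings top [481.32475165 217.78548641] scene [486.32692061 219.2536823 ]
```

```bash
python3 -m jog '0 0 0 0 0 0.137 -1;0 0 0 0 0 0.136 -1;0 0 0 0 0 0.136 -1;0.18 -0.55 0 0 0 0 -1;0.18 -0.55 0 0 0 0 -1'; python3 -m jog '0.18 -0.55 0 0 0 0 -1;0.18 -0.55 0 0 0 0 -1;0.18 -0.55 0 0 0 0 -1;0.18 -0.55 0 0 0 0 -1;0.18 -0.55 0 0 0 0 -1';  python3 -m jog '0.18 -0.55 0 0 0 0 -1;0.18 -0.55 0 0 0 0 -1;0.18 -0.55 0 0 0 0 -1;0.18 -0.55 0 0 0 0 -1;0 0 0 0 0 0 -1'
```

```text
time: 0.72
tool_pos: [269.6, -444.6, 403.6]
tcp_rot: [-179.9, 0.0, -2.1]
ft_force: [0.5, 0.1, -0.2]
finger_gap: 85.7
grip_force: 0.0
time: 1.35
tool_pos: [369.4, -172.2, 404.4]
tcp_rot: [-180.0, -0.0, -2.1]
ft_force: [0.6, -0.3, 0.5]
finger_gap: 85.6
grip_force: 0.0
time: 1.98
tool_pos: [449.3, 46.8, 404.2]
tcp_rot: [-179.9, 0.1, -1.7]
ft_force: [-0.5, 0.3, -0.2]
finger_gap: 85.4
grip_force: 0.0
```

```bash
python3 -m jog '0.1 -0.58 0 0 0 0 -1;0.1 -0.58 0 0 0 0 -1;0.09 -0.57 0 0 0 0 -1;0 0 0.5 0 0 0 -1;0 0 0.4 0 0 0 -1'; python3 -m jog '0 0 0 0 0 0 -1'; python3 - <<'E'
from bench import *
from h import *
for n in("scene","top"):
    d=snapshot(n);pickle.dump(d,open(n+"1.pkl","wb"))
    print(pix(d,(484,219,103)))
    x,y=np.int32(pix(d,(484,219,103)));c=d["img"][y-60:y+45,max(x-70,0):x+70];cv2.imwrite(f"pics/{n}1.png",cv2.resize(c,None,fx=4,fy=4)[:,:,::-1])
a,b=[cv2.imread(f"pics/{n}1.png") for n in("scene","top")];cv2.imwrite("pics/m1.png",cv2.resize(np.hstack([a,b]),(800,300)))
E
```

```text
time: 2.6
tool_pos: [484.0, 214.9, 312.9]
tcp_rot: [180.0, 0.0, -2.0]
ft_force: [-0.5, 0.3, -0.3]
finger_gap: 85.2
grip_force: 0.0
time: 2.72
tool_pos: [482.6, 213.8, 310.7]
tcp_rot: [179.8, 0.4, -2.1]
ft_force: [0.0, -0.6, 0.5]
finger_gap: 85.6
grip_force: 0.0
(np.float64(415.40592354877236), np.float64(164.03832231212277))
(np.float64(225.72982099976088), np.float64(232.33337825049225))
```

View pics/m1.png

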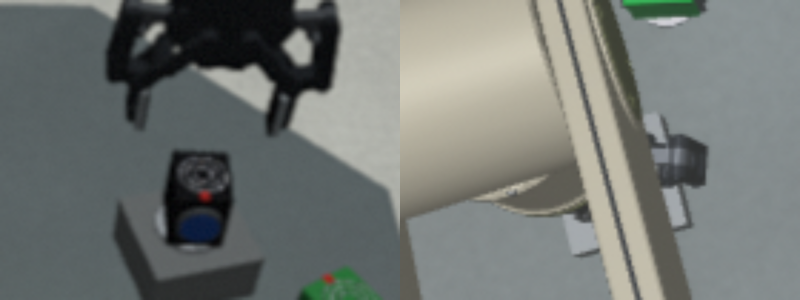

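The fingers straddle the black head in the scene view, tips at (140,125) and (275,130) in the crop, with the head at (203,175). I descend and grip.

```bash
python3 -m jog '0.01 -0.05 0.2 0 0 0 -1;0 0 0.3 0 0 0 -1;0 0 0.28 0 0 0 -1;0 0 0 0 0 0 -1' ; python3 -m jog '0 0 0 0 0 0 0.3;0 0 0 0 0 0 1;0 0 0 0 0 0 1;0 0 0 0 0 0 1;0 0 0 0 0 0 1' 60
```

```text
time: 3.32
tool_pos: [485.4, 219.6, 237.0]
tcp_rot: [180.0, 0.0, -2.1]
ft_force: [-1.3, 0.6, 0.1]
finger_gap: 85.4
grip_force: 0.0
time: 3.95
tool_pos: [486.3, 220.4, 238.8]
tcp_rot: [-179.9, -0.2, -2.0]
ft_force: [-0.7, 0.3, 6.7]
finger_gap: 41.2
grip_force: 61.5
```

```bash
python3 -m jog '0 0 -0.2 0 0 0 1;0 0 -0.4 0 0 0 1;0 0 -0.4 0 0 0 1;0 0 -0.3 0 0 0 1;0 0 0 0 0 0 1'; python3 -m jog '0 0 0 0 0 0 1;0 0 0 0 0 0 1';python3 - <<'E'
from bench import *
from h import *
d=snapshot("scene");s=sense();print(s["tool_pos"],s["tcp_rot"])
x,y=np.int32(pix(d,(484,219,180)));c=d["img"][y-50:y+70,x-70:x+70];cv2.imwrite("pics/m2.png",cv2.resize(c,None,fx=5,fy=5)[:,:,::-1]);print(x,y)
E
```

```text
time: 4.58
tool_pos: [486.2, 220.5, 370.2]
tcp_rot: [-179.9, -0.3, -2.0]
ft_force: [0.6, -0.2, -1.7]
finger_gap: 41.5
grip_force: 60.9
time: 4.82
tool_pos: [484.8, 219.9, 364.7]
tcp_rot: [179.9, 0.2, -2.0]
ft_force: [0.0, 0.7, -1.1]
finger_gap: 41.6
grip_force: 60.9
[484.87326722 219.95531973 364.87728004] [ 1.79941427e+02  1.55958096e-01 -2.03290690e+00]
421 136
```

View pics/m2.png

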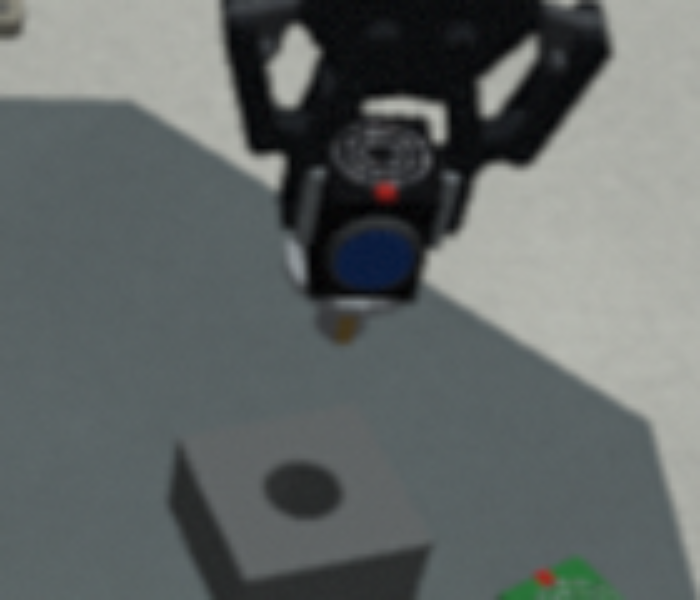

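The head is gripped square, with the brass key facing the camera. Next I carry it to the hub.

```bash
python3 -m jog '0.08 0.3 0 0 0 0 1;0.08 0.5 0 0 0 0 1;0.08 0.55 0 0 0 0 1;0.08 0.55 0 0 0 0 1;0.08 0.55 0 0 0 0 1'; python3 -m jog '0.08 0.55 0 0 0 0 1;0.08 0.55 0 0 0 0 1;0.08 0.4 0 0 0 0 1;0.05 0.22 0 0 0 0 1;0 0 0 0 0 0.083 1'; python3 -m jog '0 0 0.2 0 0 0 1;0 0 0.4 0 0 0 1;0 0 0 0 0 0 1;0 0 0 0 0 0 1';python3 - <<'E'
from bench import *
from h import *
P=[]
for k in range(4):
    d=snapshot("scene");s=sense();P.append(np.r_[s["tool_pos"],s["tcp_rot"]%360])
print(np.mean(P,0).round(1));pickle.dump(d,open("scene3.pkl","wb"))
x,y=np.int32(pix(d,(538,-200,110)));c=d["img"][y-50:y+70,x-70:x+70];cv2.imwrite("pics/m3.png",cv2.resize(c,None,fx=5,fy=5)[:,:,::-1]);print(x-70,y-50)
E
```

```text
time: 5.5
tool_pos: [516.3, -27.8, 365.7]
tcp_rot: [-180.0, 0.1, -2.0]
ft_force: [0.1, 0.1, -2.0]
finger_gap: 41.5
grip_force: 61.1
time: 6.12
tool_pos: [539.4, -200.4, 365.6]
tcp_rot: [-180.0, 0.1, -7.2]
ft_force: [0.4, 0.4, -1.6]
finger_gap: 41.1
grip_force: 61.3
time: 6.62
tool_pos: [539.6, -198.6, 306.9]
tcp_rot: [-180.0, 0.0, -6.9]
ft_force: [-0.0, 0.4, -1.0]
finger_gap: 41.3
grip_force: 61.1
[ 540.1 -199.1  308.4  180.   359.9  353. ]
139 126
```

View pics/m3.png

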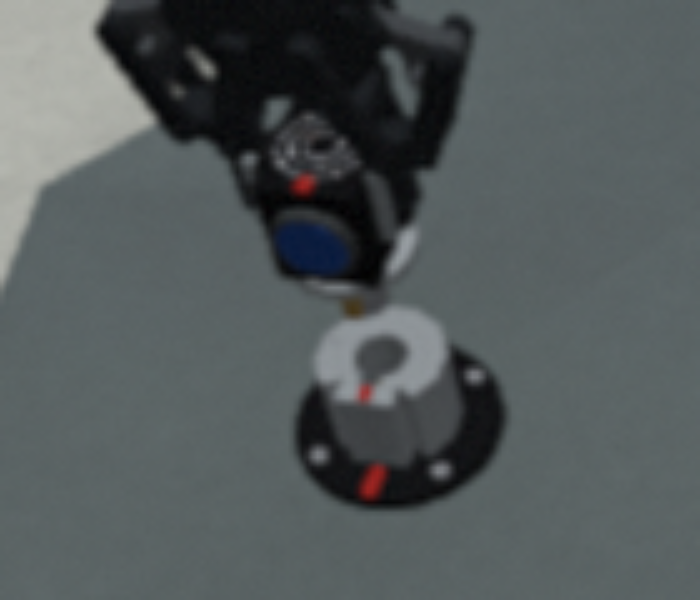

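```bash
python3 - <<'E'
from h import *
d=pickle.load(open("scene3.pkl","rb"))
x,y=139,126
print("rings",[ray(d,202.6-.5,155.4-.5,z).round(1) for z in(172,174,176)])
for a,c in red(d,(180,140,60,100)): print(a,c,ray(d,*c,174),ray(d,*c,50),ray(d,*c,8))
i=d["img"].astype(int);b=(195,182,40,35);m=(i[182:217,195:235].min(2)>125)
h=blob(m,b);p=np.array([ray(d,*q,50) for q in h],'float32');print(cv2.fitEllipse(p),cv2.minEnclosingCircle(p))
E
```

```text
rings [array([ 539.1, -200.8]), array([ 541.1, -200. ]), array([ 543.1, -199.1])]
4 [199.5 162.5] [ 561.16887536 -200.80159947] [ 441.10572807 -252.03657784] [ 400.43917818 -269.39036084]
6 [211.5 204. ] [ 659.46636955 -159.85420087] [ 560.13046064 -202.45491549] [ 526.48442697 -216.88418979]
11 [213. 222.] [ 697.72837231 -150.1581122 ] [ 606.46047833 -190.71428699] [ 575.54715941 -204.45105588]
((540.0640258789062, -199.24281311035156), (51.02265548706055, 53.2337760925293), 17.79955291748047) ((539.6022338867188, -199.53097534179688), 26.615238189697266)
```

```bash
python3 -m jog '-0.01 0 0.1 0 0 0 1;0 0 0.2 0 0 0 1;0 0 0.03 0 0 0 1;0 0 0.03 0 0 0 1;0 0 0 0 0 0 1' 80; python3 -m jog '0 0 0.02 0 0 0 1;0 0 0.02 0 0 0 1;0 0 0 0 0 0 1'
```

```text
time: 7.45
tool_pos: [538.8, -199.0, 270.1]
tcp_rot: [180.0, -0.1, -7.0]
ft_force: [6.3, -1.1, -4.3]
finger_gap: 41.1
grip_force: 83.4
time: 7.82
tool_pos: [538.8, -199.1, 266.8]
tcp_rot: [180.0, -0.1, -7.0]
ft_force: [6.8, -1.5, -1.2]
finger_gap: 40.9
grip_force: 83.6
```

```bash
python3 -m jog '0.01 0 0 0 0 0 1;0 0 0 0 0 0 1';  python3 -m jog '0 0 0.02 0 0 0 1;0 0 0.02 0 0 0 1;0 0 0.02 0 0 0 1;0 0 0 0 0 0 1'
```

```text
time: 8.07
tool_pos: [539.4, -199.1, 266.5]
tcp_rot: [180.0, 0.0, -7.0]
ft_force: [3.4, -1.6, 1.2]
finger_gap: 41.0
grip_force: 83.6
time: 8.57
tool_pos: [539.4, -199.0, 260.3]
tcp_rot: [-180.0, 0.0, -7.0]
ft_force: [4.3, -1.8, -1.6]
finger_gap: 41.2
grip_force: 83.6
```

No axial force at 50 mm above the mouth, where a misaligned key would stop at 58, so the key appears to be in. I keep going.

```bash
python3 -m jog '0.005 0 0.02 0 0 0 1;0 0 0.02 0 0 0 1;0 0 0.02 0 0 0 1;0 0 0.02 0 0 0 1;0 0 0 0 0 0 1'; python3 -m jog '0 0 0.02 0 0 0 1;0 0 0.02 0 0 0 1;0 0 0.02 0 0 0 1;0 0 0 0 0 0 1';python3 -m jog '0 0 0.02 0 0 0 1;0 0 0.02 0 0 0 1;0 0 0 0 0 0 1;0 0 0 0 0 0 1'
```

```text
time: 9.2
tool_pos: [539.8, -199.1, 252.2]
tcp_rot: [-180.0, 0.0, -7.0]
ft_force: [1.4, -0.6, -3.3]
finger_gap: 41.2
grip_force: 83.6
time: 9.7
tool_pos: [539.9, -199.1, 246.8]
tcp_rot: [-180.0, 0.0, -7.0]
ft_force: [-1.7, 0.9, 5.4]
finger_gap: 41.2
grip_force: 84.2
time: 10.2
tool_pos: [540.0, -199.1, 243.9]
tcp_rot: [-180.0, 0.0, -7.0]
ft_force: [-5.9, 2.8, 13.9]
finger_gap: 41.3
grip_force: 85.3
```

```bash
python3 -m jog '-0.005 0 0.02 0 0 0 1;0 0 0 0 0 0 1;0 0 0 0 0 0 1' 100;python3 -m jog '0 0 0.02 0 0 0 1;0 0 0 0 0 0 1;0 0 0 0 0 0 1'
```

```text
time: 10.58
tool_pos: [539.9, -199.1, 243.9]
tcp_rot: [180.0, -0.1, -7.0]
ft_force: [-12.7, 6.3, 28.0]
finger_gap: 40.9
grip_force: 99.1
time: 10.95
tool_pos: [539.9, -199.1, 243.8]
tcp_rot: [180.0, -0.1, -7.0]
ft_force: [-20.8, 10.6, 43.6]
finger_gap: 41.1
grip_force: 101.2
```

```bash
python3 - <<'E'
from bench import *
from h import *
d=snapshot("scene");pickle.dump(d,open("scene4.pkl","wb"))
x,y=np.int32(pix(d,(538,-200,60)));c=d["img"][y-40:y+40,x-50:x+50];cv2.imwrite("pics/m4.png",cv2.resize(c,None,fx=7,fy=7)[:,:,::-1]);print(x-50,y-40)
for a,c in red(d,(180,140,60,100)): print(a,c,ray(d,*c,108),ray(d,*c,8))
s=sense();print(s["ft_force"],s["wrist_torque"])
E
```

```text
163 152
4 [206.5 185.5] [ 559.99136089 -201.24115541] [ 472.75663558 -238.45752201]
11 [213. 222.] [ 649.15029971 -171.7444633 ] [ 575.54715941 -204.45105588]
[-21.34507162  10.71962992  43.96549504] [1.90500698 3.65137929 0.05038326]
```

View pics/m4.png

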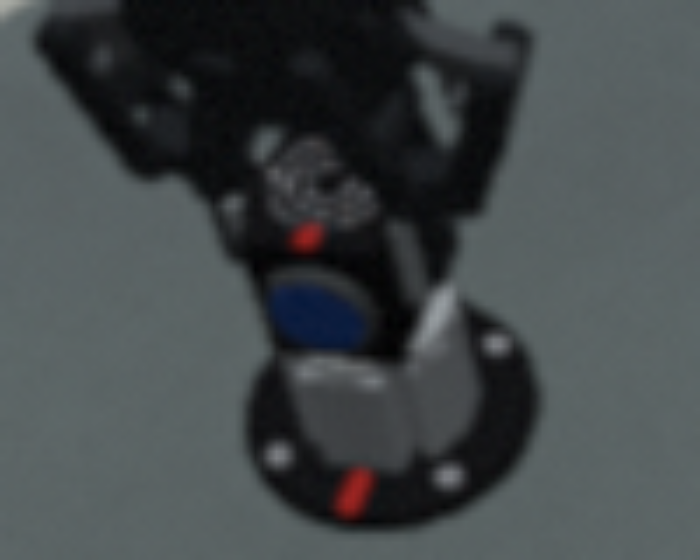

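The image shows the flange seated on the rim at crop (340,370). The stop is hard at TCP z 243.8, and the spring force started about 8 mm higher, which matches fully home. I ease the push slightly, verify, and hand in.

```bash
python3 -m jog '0 0 -0.015 0 0 0 1;0 0 0 0 0 0 1;0 0 0 0 0 0 1;0 0 0 0 0 0 1'
```

```text
time: 11.5
tool_pos: [539.9, -199.1, 243.8]
tcp_rot: [180.0, -0.1, -7.0]
ft_force: [-14.5, 8.1, 31.5]
finger_gap: 41.0
grip_force: 99.2
```

```bash
python3 -c "
from bench import *
print(hand_in())"
```

```text
the job is handed in; nothing more can be done
None
```

The job is handed in at about 11.5 s: the head's key is in the keyway, the flange is hard against the hub rim by force and camera, and the gripper still holds it with about 30 N of push; the filter, jar and screwdriver were not touched, and no verdict was shown.

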